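# Unhook the levelling wedge and shim the lens platform level

## Robot

A 6-joint arm with a two-finger parallel gripper is mounted at the origin on the work surface. World frame = base frame: x ahead of the robot, y to its left, z up, the work surface at z = 0. Lengths are in m, angles in degrees, forces in N, time in s.
With the tool pointing down it reaches from about 0.4 to 0.825 m from the base axis. Payload 7 kg.
Tool frame: the origin (TCP) lies at the very end of the fingers, on their centre line; the grasp point (between the pads) lies 19 mm behind it; z points along the fingers, y is the line along which they close (so a half turn about z gives the same grasp; the last joint's range is limited). The gripper opens to 88 mm and grips with 3 to 60 N. Pads are 19 mm wide; open, the fingers measure 130 mm over their backs; the gripper's body (78 mm by 193 mm) begins 47 mm behind the grasp point.
Start: joints at [-58.207, 20.546, 0.682, 0, -70.136, -16.507], TCP at [0.178, -0.651, 0.227] pointing down, gripper open.
Joint ranges: [-176.03, 176.03], [-82.01, 121.73], [-58.28, 71.71], [-173.87, 95.51], [-174.79, -0.11], [-173.66, 173.66]. Speed limits (degrees/s): [136.94, 136.94, 172.46, 180, 180, 180].

## Interface

Orientations are given as [roll, pitch, yaw] about the fixed x, y, z axes, in that order (R = Rz(yaw) Ry(pitch) Rx(roll)).
In Python, from plant import ctrl gives the robot as it stands.
- The arm moves only by the tool carry_out, never from a script. Its argument "deltas" is a list that holds one entry, the list of rows, each a list of 5 numbers: the shift along the tool's x, y, z scaled (see below), then the turn about the tool's z scaled (see below), then the opening, from -1 (shut) to 1 (fully open). A call has 1 to 5 rows; each row is the pose to reach, as a shift and turn from the pose commanded when the call began, along the tool's axes at that moment, turning the shorter way round; what a row does not reach only later rows make up. The controller multiplies each number of a shift by 20 cm and each number of a turn by 2 pi rad. A row lasts 1/10 s, in which the tool goes at most 50 mm and 8.59 degrees, less where a joint would pass 70% of its speed; a pose out of reach is approached as far as the arm can. A call with a number of a shift or a turn outside -1 to 1 is refused whole. A call with a gripper value outside its range is refused whole. The fingers move at their own pace and stop on an object; the grip force is fixed at half the most. Time passes only in rows, so rows that repeat a pose let the fingers close. It gives the time, the measured TCP pose, the force, the opening and the grip force at its end, in the units of the state.
- ctrl.get_obs(): the state, without advancing time (a new reading comes with each control period).
- ctrl.snapshot(name): name is "side" or "top" or "wrist"; returns a dict with "color" (400x640x3 uint8, red, green, blue), "camera_matrix" (3x3 intrinsics, pixels), "R" (3x3) and "t" (3): a world point X has camera coordinates R X + t. Camera axes: x right, y down, z forward; pixel columns grow to the right and rows downward; lengths in m; the calibration is good to about 2 mm. A picture is of the moment at which its call begins. There is no depth.
- ctrl.close_job(): hands the job in; it is judged then, once.
Trained networks look in a picture, given as the dict that the camera call returned (one of the last four; its "shot" number tells which), for a name from the list of things; names that differ only in an ending like _2 or _b are one class to them, and where a whole thing is asked for, a point or a joint stands for the part that bears it (a point fixed in the world has none). Each returns a list of dicts, best first, with "p" (0 to 1); they miss things now and then, are a little off and sometimes report something else, mostly with a low value. They report only what shows in the picture. A call takes as long as a camera call. They do not tell look-alikes from the thing itself.
- ctrl.search_frame(picture, name): "centre" ([column, row] in pixels, amid what is visible of it).
- ctrl.silhouettes(picture, name): "mask" (400x640 bool, what is visible of it) and "centre" ([column, row] in pixels, amid what is visible of it).
- ctrl.spot_point(picture, name): "centre" ([column, row] in pixels: a listed point, or the origin of a listed thing).
The state is a dict: "clock": time; "joint_pos": joint angles; "qvel": joint speeds; "tau": joint torques, N m; "tool_pos": TCP position; "orientation": TCP orientation; "force": force on the tool from outside, world axes, zero at the start; "moment": the same for the moment, N m; "opening": finger opening in m; "gripper_force": force on a finger pad.
Only numpy, scipy, OpenCV 4.12 (cv2) and the standard library are available. Lean on these libraries where they do the work, as an engineer would, in place of code of your own. Each camera call takes 0.05 s, during which the arm holds its last target. There are 200 camera calls.

## Task

The tilting lens platform sags at its front edge. Lift the levelling wedge up past the tip of the stand's hook and take it away without wrenching the hook, set it down flat on the bench in front of the platform, thin end towards the gap, and let go of it; then push it straight in under the middle of the front edge, between the two short feet, until the platform sits level. Leave it there, and leave the other things on the bench where they are.

Things in the scene. Friction and masses are not known exactly. Their poses are not given: they have to be found in the camera images.
- wedge: Loose levelling wedge, 0.40 to 0.62 kg, 170 mm long: grey plastic taper 50 mm wide with a steel heel block behind it and a steel bail (arched loop handle) on top, by which it hangs level on the hook. Origin: under the bail, on the flat underside; x to the thin end, z up. Heel block: x = +15 to -55 mm, 60 mm wide, 34 mm tall. It balances below the bail.
- wedge_bail (a point): Middle of the bail's crossbar, on its centre line: on the wedge at (0, 0, 110) mm. The bail is 8 mm round steel bar in the wedge's plane x = 0: two uprights at y = +-26 mm (60 mm over their outsides), straight from the heel's top (34 mm) up to z = 103 mm, joined by the crossbar (top at 114 mm).
- hook_stand: Fixed steel stand with the hook, left or right of the platform. Origin: on the bench under the hook's trough; its -x is the hook's open side, towards the robot within 0.3 rad. A 16 mm post stands at x = +185 mm (194 mm high, on a foot 12 mm high, x = +145 to +245 mm, y +-55 mm). The wedge hangs with its axes along the stand's, its underside 60 mm above the bench.
- hook_tip (a point): Top of the hook's upturned tip: on the stand at (-22, 0, 202) mm. The hook is 8 mm round bar: from the post a level arm comes forward at 172 mm height, dips to a V trough at stand x = 0 (middle line at 160 mm) and turns up to this tip. The bail's crossbar lies in the trough behind the tip; it must rise 37 mm to clear the tip, but by 62 mm the heel block meets the trough from below.
- platform_base: Fixed base of the lens platform. Origin: on the bench under the middle of the front edge; +x points in under the platform, the way the wedge is pushed. Its hinged plate is dark steel, 140 mm wide, 12 mm thick, with a round nose of 6 mm radius over the origin, hinge at x = +160 mm, two rubber feet 16 mm across at y = +-60 mm, and a lens ring on top (its top 132 mm above the bench) at x = +95 mm.
- platform_edge (a point): Middle of the underside of the hinged plate's front edge (lowest line of the round nose); it moves with the plate: 9 mm above the bench at the start, when the plate sags by 0.08 rad onto its front feet; 22 mm when level; more when the front is too high. The plate weighs 0.7 kg, its edge presses down with about 4 N and stays where the wedge holds it.
- solvent_a: Glass bottle with red cap, 56 mm across, 85 mm tall, beside the platform's front, about 120 mm left of its middle line (+y of platform_base); leave alone. Origin at the middle of its underside, as for the other bystanders.
- lens_cap: Grey round lens cap, 54 mm across, 21 mm high, in front of the platform about 105 mm right of its middle line; leave alone.
- solvent_b: Glass bottle with red cap, 52 mm across, 100 mm tall, behind and left of the hanging wedge; leave alone.
- jar: Small glass jar with steel lid, 54 mm across, 55 mm tall, behind and right of the hanging wedge; leave alone.
- red_cap: Small red tapered cap, 38 mm across, 34 mm high, near the front middle of the bench; leave alone.
- screwdriver: Screwdriver with yellow handle lying at the left side; leave alone.
- tape: Roll of white tape, 90 mm across, 22 mm high, at the right side; leave alone.
- wedge_tip (a point): Middle of the taper's thin end, on the underside: on the wedge at (115, 0, 0) mm. The slope is straight, from 4 mm thick here to 28 mm thick at wedge x = +15 mm. A thin black line scribed across the slope at wedge x = +40 mm, where it is 22 mm thick, marks where the platform's front edge should come.
There are look-alikes about, which are no part of the job. What is shaped like the wedge but purple, red or yellow is not meant.

How it is judged (in metres and radians):
On the way, in this order (a step that is already met when the one before it is completed fails the run):
1. the wedge is off the hook: its bail is more than 50 mm away sideways from the hook's tip, the wedge still held above the bench (horizontal distance between wedge_bail and hook_tip above 0.05 m and height (world z) of wedge above 0.02 m).
2. the wedge lies flat on the bench in front of the platform, let go, the platform still sagging (height (world z) of wedge below 0.004 m and angle between wedge's own z axis and vertical below 0.05 rad and contact force between the fingers and wedge below 0.1 N and height (world z) of platform_edge below 0.0115 m and x of wedge in the frame of platform_base between -0.25 and -0.07 m), for 0.1 s.
At the end, for the whole second after the job is handed in: The platform is level, the underside of its front edge 20 to 24 mm above the bench (level is 22 mm) and carried by the wedge, which lies flat on the bench with its thin end under the edge, pointing straight in within 0.2 rad and within 25 mm of the platform's middle line, at rest and let go (height (world z) of platform_edge between 0.02 and 0.024 m and contact force between wedge and platform_base above 1 N and height (world z) of wedge below 0.004 m and angle between wedge's own z axis and vertical below 0.05 rad and y of wedge in the frame of platform_base between -0.025 and 0.025 m and angle between the x axis of wedge and the x axis of platform_base, either way round below 0.2 rad and x of wedge in the frame of platform_base below -0.02 m and linear speed of wedge below 0.01 m/s); the robot touches nothing.
It fails at once if the hook is wrenched: wedge against hook stand with more than 25 N (contact force between wedge and hook_stand above 25 N).
It fails at once if a bystander is moved more than 20 mm or knocked over (distance of any of solvent_a, solvent_b, jar, lens_cap, red_cap, screwdriver, tape from where it was at the start of the episode above 0.02 m).
It also fails if it takes over 72 s, if anything falls off the work surface, if the arm or the gripper's body presses on something with over 40 N, if the wrist force passes 120 N, or if a joint passes its speed limit or range.

## Working session

There is one attempt and no reset: what is moved stays moved. The work goes in short steps, Python scripts to look and compute and a tool call to move; the robot and the scene stay as the last step left them, time stands still between calls to the robot, and variables do not carry over. Pictures are saved under pics/ and viewed, at most 10 in all, crops included, and the job is handed in when it is done.

Besides the shell and the picture viewer there is one more tool, called after ">>>" as a command line: name --argument value ..., lists and objects as JSON in quotes. carry_out: Moves the arm, as the interface text tells. Its arguments: {"type":"object","properties":{"deltas":{"type":"array"}},"required":["deltas"]}

```bash
mkdir -p pics; cat > h.py <<'E'
import numpy as np, cv2
from plant import ctrl
def shot(n,f=None):
    s=ctrl.snapshot(n)
    if f: cv2.imwrite('pics/'+f,s['color'][:,:,::-1])
    return s
def ray(s,px):
    K=np.array(s['camera_matrix']);R=np.array(s['R']);t=np.array(s['t'])
    d=R.T@np.linalg.inv(K)@np.array([px[0],px[1],1.]);o=-R.T@t
    return o,d/np.linalg.norm(d)
def atz(s,px,z):
    o,d=ray(s,px);return o+d*(z-o[2])/d[2]
def tri(rs):
    A=0;b=0
    for o,d in rs:
        P=np.eye(3)-np.outer(d,d);A=A+P;b=b+P@o
    return np.linalg.solve(A,b)
def proj(s,X):
    p=np.array(s['camera_matrix'])@(np.array(s['R'])@np.array(X)+np.array(s['t']));return p[:2]/p[2]
E
python3 - <<'E'
from h import *
np.set_printoptions(precision=4,suppress=True)
S={n:shot(n,n+'0.png') for n in('side','top')}
cv2.imwrite('pics/a.png',np.vstack([S['side']['color'],S['top']['color']])[:,:,::-1][:, :])
im=cv2.imread('pics/a.png');cv2.imwrite('pics/a.png',cv2.resize(im,(480,600)))
for n,s in S.items():
    print(n,'cam',-np.array(s['R']).T@s['t'])
    for k in['wedge','wedge_bail','wedge_tip','hook_stand','hook_tip','platform_base','platform_edge']:
        print(n,k,[(np.round(d['centre']).tolist(),round(d['p'],2)) for d in ctrl.spot_point(s,k)][:4])
E
```

```text
side cam [0.0513 0.6142 1.1086]
side wedge [([292.0, 220.0], 0.92), ([319.0, 171.0], 0.86), ([399.0, 220.0], 0.66)]
side wedge_bail [([405.0, 200.0], 0.87), ([368.0, 152.0], 0.75), ([325.0, 145.0], 0.72)]
side wedge_tip [([382.0, 239.0], 0.87), ([325.0, 232.0], 0.81), ([394.0, 183.0], 0.57)]
side hook_stand []
side hook_tip [([329.0, 148.0], 0.77)]
side platform_base [([246.0, 264.0], 0.81)]
side platform_edge [([246.0, 261.0], 0.96), ([244.0, 264.0], 0.23)]
top cam [ 0.391  -0.0157  1.2467]
top wedge [([397.0, 266.0], 0.88), ([389.0, 177.0], 0.61), ([429.0, 201.0], 0.58), ([325.0, 183.0], 0.57)]
top wedge_bail [([404.0, 269.0], 0.95), ([387.0, 162.0], 0.92), ([328.0, 181.0], 0.73), ([437.0, 200.0], 0.6)]
top wedge_tip [([363.0, 268.0], 0.91), ([444.0, 232.0], 0.74), ([385.0, 138.0], 0.71), ([260.0, 186.0], 0.47)]
top hook_stand [([488.0, 213.0], 0.26)]
top hook_tip [([393.0, 167.0], 0.84)]
top platform_base [([259.0, 187.0], 0.87)]
top platform_edge [([262.0, 188.0], 0.79), ([261.0, 188.0], 0.3)]
```

View pics/top0.png

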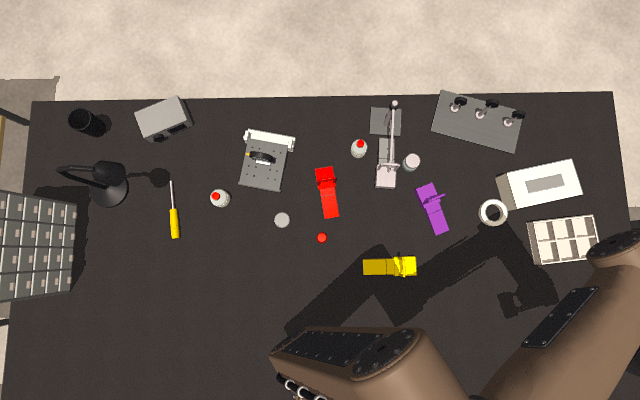

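View pics/side0.png

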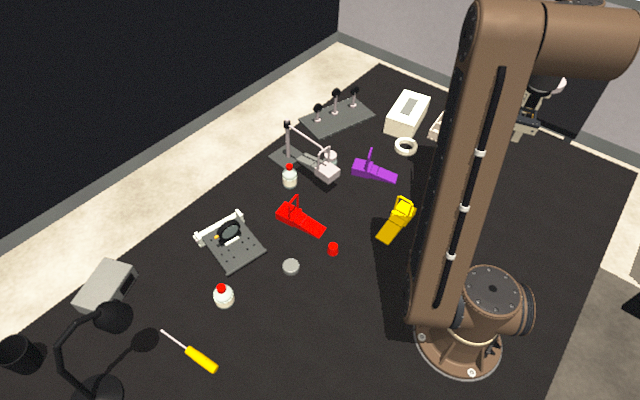

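Four wedge shapes show up in the top view. Red is at (327,190), purple (432,208) and yellow (390,267); the light grey one is at (386,177), hanging under the hook arm whose post is at (394,103). Only the grey one fits: it is grey and steel, hangs on the hook, and is not one of the excluded colours. I'll confirm that in an enlarged crop and triangulate.

```bash
python3 - <<'E'
from h import *
np.set_printoptions(precision=4,suppress=True)
S={n:shot(n) for n in('side','top')}
a=S['top']['color'][90:210,340:440];b=S['side']['color'][110:200,260:360];c=S['top']['color'][115:215,225:325];d=S['side']['color'][195:285,180:280]
f=lambda i:cv2.resize(i,(400,300),interpolation=cv2.INTER_CUBIC)
a=f(a[15:90+0] if 0 else a[25:100]);b=f(b[:75]);c=f(c[5:80]);d=f(d[10:85])
cv2.imwrite('pics/b.png',np.vstack([np.hstack([a,b]),np.hstack([c,d])])[:,:,::-1])
P={}
for k,ts,ss in[('wedge_bail',(387,162),(325,145)),('wedge',(389,177),(319,171)),('hook_tip',(393,167),(329,148)),('platform_edge',(262,188),(246,261)),('platform_base',(259,187),(246,264)),('post',(394,103),(287,123))]:
    q=[]
    for n,e in(('top',ts),('side',ss)):
        L=[] if k=='post' else ctrl.spot_point(S[n],k)
        L=[x['centre'] for x in L if np.hypot(*(np.array(x['centre'])-e))<6]
        q.append(ray(S[n],L[0] if L else e)); print(k,n,L[:1])
    X=tri(q);print('   ',X, [round(1000*np.linalg.norm(np.cross(X-o,d)),1) for o,d in q])
for k in['solvent_a','solvent_b','lens_cap','jar','red_cap']:
    print(k,[(atz(S['top'],x['centre'],0.0)[:2],round(x['p'],2)) for x in ctrl.spot_point(S['top'],k)][:3])
E
```

```text
wedge_bail top [[387.7, 165.5]]
wedge_bail side [[323.3, 149.2]]
    [ 0.6443 -0.199   0.1805] [np.float64(1.0), np.float64(1.0)]
wedge top [[386.9, 172.9]]
wedge side [[316.5, 170.2]]
    [ 0.6602 -0.2095  0.0572] [np.float64(14.9), np.float64(14.9)]
hook_tip top [[394.1, 166.2]]
hook_tip side [[329.4, 146.7]]
    [ 0.6383 -0.2193  0.1822] [np.float64(2.4), np.float64(2.4)]
platform_edge top [[261.7, 184.6]]
platform_edge side [[247.9, 260.3]]
    [0.6224 0.2082 0.0046] [np.float64(2.3), np.float64(2.3)]
platform_base top [[263.7, 184.3]]
platform_base side [[246.3, 263.8]]
    [ 0.6314  0.2081 -0.0276] [np.float64(0.0), np.float64(0.0)]
post top []
post side []
    [ 0.8406 -0.2297  0.1707] [np.float64(3.0), np.float64(3.0)]
solvent_a [(array([ 0.7447, -0.1315]), 0.6), (array([0.5755, 0.3315]), 0.54)]
solvent_b [(array([ 0.7447, -0.1315]), 0.6), (array([0.5755, 0.3315]), 0.54)]
lens_cap [(array([0.5043, 0.132 ]), 0.5)]
jar [(array([ 0.6853, -0.2963]), 0.54), (array([ 0.6878, -0.2307]), 0.54), (array([ 0.6573, -0.219 ]), 0.51)]
red_cap [(array([0.4497, 0.0043]), 0.47)]
```

View pics/b.png

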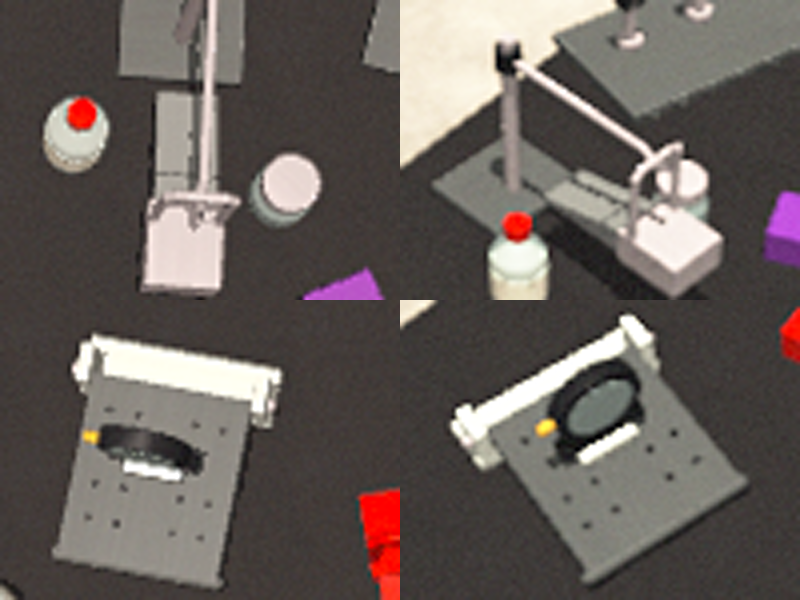

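The crop confirms the grey wedge with the light steel heel and bail on the hook (bail at about (389,165) top and (325,149) side). The plate's front corners are at about (239,183) and (280,191) in the top view. Next I'll get both yaws from these.

```bash
python3 - <<'E'
from h import *
np.set_printoptions(precision=4,suppress=True)
t=shot('top');s=shot('side')
A=lambda p,z:atz(t,p,z)
def yaw(l,r): v=l-r; return np.degrees(np.arctan2(-v[0],v[1]))
for n,p,q,z in[('bail',(379.5,165.2),(399.5,165.2),.17),('heelback',(375.75,187.5),(395,188),.094),('foot',(370,134.25),(400.75,135.5),.012),('edge',(238.75,183.25),(280.5,191.25),.015)]:
    l,r=A(p,z),A(q,z);print(n,l,r,(l+r)/2,np.linalg.norm(l-r),yaw(l,r))
print('post',A((394.5,103.5),.194))
print('bail tri',tri([ray(t,(389.5,165.2)),ray(s,(324.6,149.5))]))
l=atz(s,(226.25,275),.015);r=atz(s,(267,250.5),.015);print('edge side',l,r,(l+r)/2,np.linalg.norm(l-r),yaw(l,r))
l=atz(s,(319.3,152),.17);r=atz(s,(330.5,147),.17);print('bail side',l,r,(l+r)/2,yaw(l,r))
E
```

```text
bail [ 0.6472 -0.1766  0.17  ] [ 0.6462 -0.2369  0.17  ] [ 0.6467 -0.2068  0.17  ] 0.06035401805701636 -0.9581944684138081
heelback [ 0.5922 -0.1733  0.094 ] [ 0.5896 -0.2349  0.094 ] [ 0.5909 -0.2041  0.094 ] 0.061635102924254226 -2.4406237001750206
foot [ 0.7965 -0.1709  0.012 ] [ 0.7901 -0.2784  0.012 ] [ 0.7933 -0.2247  0.012 ] 0.1077320814187834 -3.4182953729823207
edge [0.6285 0.2867 0.015 ] [0.5982 0.1427 0.015 ] [0.6134 0.2147 0.015 ] 0.14715093290343756 -11.863089882377688
post [ 0.832  -0.2253  0.194 ]
bail tri [ 0.6456 -0.2062  0.1736]
edge side [0.6282 0.2905 0.015 ] [0.5941 0.146  0.015 ] [0.6112 0.2182 0.015 ] 0.1484874844127088 -13.263415805939651
bail side [ 0.6536 -0.1881  0.17  ] [ 0.64   -0.2324  0.17  ] [ 0.6468 -0.2103  0.17  ] -17.109624705705894
```

```bash
cat >> h.py <<'E'
from scipy.spatial.transform import Rotation as Ro
def plan(X,yaw):
    """shift in tool axes and turn from current pose to TCP X with tool y along (yaw+90) mod 180"""
    o=ctrl.get_obs();R=Ro.from_euler('xyz',o['orientation'],degrees=True).as_matrix()
    p=np.array(o['tool_pos']);d=R.T@(np.array(X)-p)
    a=np.degrees(np.arctan2(R[1,0],R[0,0]))
    turns=[((-(yaw-a)+k+90)%360-90) for k in(0,180)]
    print('pos',np.round(p,4),'tool x yaw',round(a,2),'rpy',np.round(o['orientation'],2),'clk',o['clock'],'open',o['opening'],'F',np.round(o['force'],1),'grip',o['gripper_force'])
    print('shift/0.2',np.round(d/.2,3),'turn/360 options',[round(((x+180)%360-180)/360,4) for x in turns],'q6',o['joint_pos'])
E
python3 - <<'E'
from h import *
plan([.645,-.207,.29],-5)
E
```

```text
pos [ 0.1779 -0.6511  0.2266] tool x yaw -164.72 rpy [-180.      0.   -164.72] clk 1.75 open 0.08764360485126975 F [-0.9 -0.2 -0.2] grip 0.0
shift/0.2 [-2.838  1.526 -0.317] turn/360 options [np.float64(-0.4437), np.float64(0.0563)] q6 [-5.82067770e+01  2.05465838e+01  6.83624762e-01 -8.29778354e-04
 -7.01352512e+01 -1.65092649e+01]
```

>>> carry_out --deltas '[[[-0.19,0.1,-0.06,0,1],[-0.38,0.2,-0.12,0,1],[-0.57,0.3,-0.18,0,1],[-0.76,0.4,-0.24,0,1],[-0.95,0.5,-0.32,0,1]]]'

```text
clock: 2.25
tool_pos: [0.3357, -0.5031, 0.2908]
orientation: [180.0, -0.0, -164.7]
force: [1.7, -1.3, 0.7]
opening: 0.0877
gripper_force: 0.0
```

>>> carry_out --deltas '[[[-0.19,0.1,0,0,1],[-0.38,0.2,0,0,1],[-0.57,0.3,0,0,1],[-0.76,0.4,0,0,1],[-0.95,0.5,0,0,1]]]'

```text
clock: 2.75
tool_pos: [0.4929, -0.3566, 0.2909]
orientation: [-180.0, 0.0, -164.7]
force: [0.9, -0.8, -0.1]
opening: 0.088
gripper_force: 0.0
```

>>> carry_out --deltas '[[[-0.19,0.1,0,0.015,1],[-0.38,0.2,0,0.03,1],[-0.57,0.3,0,0.045,1],[-0.76,0.4,0,0.056,1],[-0.9,0.51,0,0.056,1]]]'

```text
clock: 3.25
tool_pos: [0.6401, -0.2106, 0.2901]
orientation: [-180.0, -0.0, 175.0]
force: [-0.9, -0.8, -0.5]
opening: 0.0877
gripper_force: 0.0
```

```bash
python3 - <<'E'
from h import *
np.set_printoptions(precision=4,suppress=True)
plan([.645,-.207,.29],-5)
w=shot('wrist','w1.png')
print('cam',-np.array(w['R']).T@w['t'],np.array(w['R']))
for X in([.646,-.207,.17],[.832,-.2253,.194]): print(proj(w,X))
for k in['wedge_bail','wedge_tip','hook_tip','wedge']:
    print(k,[(np.round(d['centre']),round(d['p'],2)) for d in ctrl.spot_point(w,k)][:3])
E
```

```text
pos [ 0.6401 -0.2106  0.2901] tool x yaw 175.01 rpy [-180.     -0.01  175.01] clk 3.25 open 0.08768005235402261 F [-0.9 -0.8 -0.5] grip 0.0
shift/0.2 [-0.023  0.02   0.001] turn/360 options [np.float64(-0.5), np.float64(0.0)] q6 [ -1.6701  18.7569   6.265    0.0024 -77.522  -93.3184]
cam [ 0.5591 -0.2027  0.4482] [[ 0.0862  0.9963 -0.0002]
 [ 0.9502 -0.0822  0.3008]
 [ 0.2996 -0.0261 -0.9537]]
[328.4576 201.8766]
[325.6873 401.4623]
wedge_bail [(array([528., 146.]), 0.92), (array([151., 110.]), 0.91)]
wedge_tip [(array([142.,  10.]), 0.89), (array([467.,  32.]), 0.72), (array([324., 271.]), 0.66)]
hook_tip [(array([326., 193.]), 0.56)]
wedge [(array([476., 132.]), 0.91), (array([331., 180.]), 0.76), (array([14., 84.]), 0.72)]
```

View pics/w1.png

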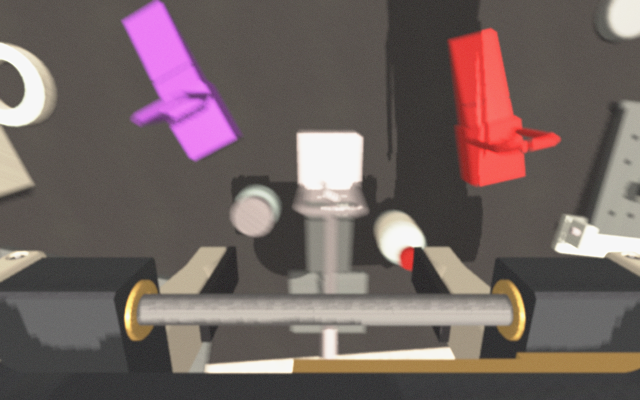

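The wrist view shows the bail crossbar at about (293–370, 207), with the heel in front of it and the arm running straight back at column 331. So the yaw is close.

```bash
python3 - <<'E'
from h import *
np.set_printoptions(precision=4,suppress=True)
w=shot('wrist')
cv2.imwrite('pics/w2.png',cv2.resize(w['color'][110:230,250:410],(800,600),interpolation=cv2.INTER_CUBIC)[:,:,::-1])
A=lambda p,z:atz(w,p,z)
l,r=A((370,207),.172),A((293,207),.172);print('bail',l,r,(l+r)/2)
h=(A((298,132),.094)+A((362,132),.094))/2;print('heel back',h)
print('arm',A((330,340),.172))
plan([.645,-.207,.29],-5)
E
```

```text
bail [ 0.651  -0.1744  0.172 ] [ 0.6457 -0.2383  0.172 ] [ 0.6483 -0.2063  0.172 ]
heel back [ 0.5952 -0.2022  0.094 ]
arm [ 0.7804 -0.218   0.172 ]
pos [ 0.6381 -0.2126  0.2907] tool x yaw 175.12 rpy [-179.99   -0.    175.12] clk 3.55 open 0.08769916363885742 F [ 0.  -0.2 -1.6] grip 0.0
shift/0.2 [-0.032  0.031  0.003] turn/360 options [np.float64(-0.4997), np.float64(0.0003)] q6 [ -1.8545  18.6156   6.1261   0.0084 -77.5151 -93.031 ]
```

View pics/w2.png

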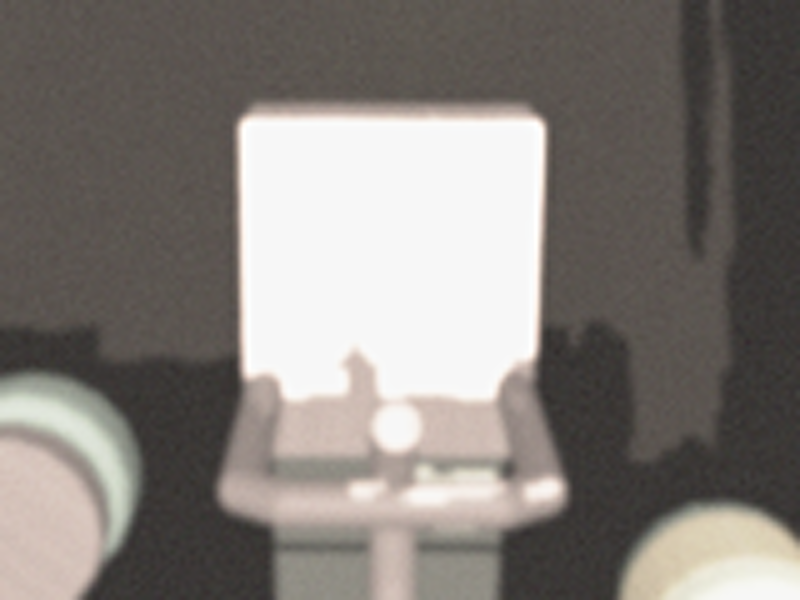

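Bail centre in the wrist view comes to about (328.6, 210) px, which is roughly (0.650, -0.208), yaw about -5°. Hook tip ball is at (329, 195). Now I'll descend over the bail.

```bash
python3 - <<'E'
from h import *
w=shot('wrist')
print(atz(w,(328.6,210),.170),atz(w,(328.5,133.6),.094),atz(w,(329.2,195),.200))
plan([.650,-.208,.145],-4.8)
E
```

```text
[ 0.65130259 -0.20953501  0.17      ] [ 0.596468   -0.20435075  0.094     ] [ 0.62949273 -0.20764691  0.2       ]
pos [ 0.6379 -0.2129  0.2908] tool x yaw 175.08 rpy [-1.7999e+02  1.0000e-02  1.7508e+02] clk 3.6 open 0.08756092105769789 F [ 0.1 -0.7  0.3] grip 0.0
shift/0.2 [-0.058  0.03   0.729] turn/360 options [np.float64(0.4997), np.float64(-0.0003)] q6 [-1.88274578e+00  1.85997944e+01  6.12398794e+00  7.19514988e-03
 -7.75171333e+01 -9.30364328e+01]
```

>>> carry_out --deltas '[[[-0.06,0.025,0,0,1],[-0.062,0.025,0.15,0,1],[-0.062,0.025,0.3,0,1],[-0.062,0.025,0.4,0,1],[-0.062,0.025,0.4,0,1]]]'

```text
clock: 4.1
tool_pos: [0.6497, -0.2085, 0.2072]
orientation: [180.0, -0.3, 175.0]
force: [-0.2, 0.1, -0.0]
opening: 0.0879
gripper_force: 0.0
```

```bash
python3 - <<'E'
from h import *
w=shot('wrist')
for k in['wedge_bail','hook_tip']:
    print(k,[(np.round(d['centre']),round(d['p'],2)) for d in ctrl.spot_point(w,k)][:3])
print(proj(w,(.6513,-.2095,.17)),proj(w,(.6295,-.2076,.2)))
plan([.651,-.209,.145],-4.8)
E
```

```text
wedge_bail [(array([588., 147.]), 0.97), (array([323., 242.]), 0.69), (array([92., 98.]), 0.59)]
hook_tip [(array([321., 222.]), 0.8)]
[321.70019052 237.02461998] [321.22227253 220.00123841]
pos [ 0.6521 -0.2089  0.2121] tool x yaw 175.11 rpy [-1.7997e+02  1.1000e-01  1.7511e+02] clk 4.25 open 0.08743342065279391 F [ 0.3 -0.7 -0.3] grip 0.0
shift/0.2 [ 0.006 -0.001  0.336] turn/360 options [np.float64(0.4997), np.float64(-0.0003)] q6 [-1.47114686e+00  2.18662506e+01  7.39631376e-01  4.09210629e-02
 -6.87686554e+01 -9.34342962e+01]
```

>>> carry_out --deltas '[[[0.005,0,0.12,0,1],[0.005,0,0.24,0,1],[0.005,0,0.335,0,1],[0.005,0,0.335,0,1],[0.005,0,0.335,0,1]]]'

```text
clock: 4.75
tool_pos: [0.6512, -0.2085, 0.1453]
orientation: [-180.0, 0.1, 175.1]
force: [0.4, 0.1, 0.9]
opening: 0.0878
gripper_force: 0.0
```

>>> carry_out --deltas '[[[0,0,0,0,0.5],[0,0,0,0,0.3],[0,0,0,0,-1],[0,0,0,0,-1],[0,0,0,0,-1]]]'

```text
clock: 5.25
tool_pos: [0.6505, -0.2081, 0.144]
orientation: [-180.0, 0.0, 175.1]
force: [-0.3, 1.2, 3.0]
opening: 0.0592
gripper_force: 30.0
```

```bash
python3 - <<'E'
from h import *
plan([.651,-.209,.193],-4.8)
E
```

```text
pos [ 0.6505 -0.2081  0.144 ] tool x yaw 175.13 rpy [-1.8000e+02  4.0000e-02  1.7513e+02] clk 5.25 open 0.05915004969485254 F [-0.3  1.2  3. ] grip 30.002771839499474
shift/0.2 [-0.003 -0.004 -0.245] turn/360 options [np.float64(0.4998), np.float64(-0.0002)] q6 [-1.43080778e+00  2.44954973e+01 -4.42252245e+00  2.70899407e-03
 -6.10446312e+01 -9.34396325e+01]
```

>>> carry_out --deltas '[[[0,0,-0.015,0,-1],[0,0,-0.03,0,-1],[0,0,-0.05,0,-1],[0,0,-0.07,0,-1],[0,0,-0.1,0,-1]]]'

```text
clock: 5.75
tool_pos: [0.65, -0.208, 0.1635]
orientation: [180.0, -0.0, 175.1]
force: [0.4, -0.8, -3.5]
opening: 0.0589
gripper_force: 30.0
```

>>> carry_out --deltas '[[[0,0,-0.035,0,-1],[0,0,-0.07,0,-1],[0,0,-0.105,0,-1],[0,0,-0.14,0,-1],[0,0,-0.14,0,-1]]]'

```text
clock: 6.25
tool_pos: [0.651, -0.2083, 0.1932]
orientation: [-180.0, 0.1, 175.1]
force: [1.0, -0.2, -4.3]
opening: 0.0591
gripper_force: 30.0
```

```bash
python3 - <<'E'
from h import *
s=shot('side');w=shot('wrist')
cv2.imwrite('pics/l.png',cv2.resize(np.hstack([s['color'][100:220,240:400],w['color'][120:320:,200:466][:120,:160] if 0 else cv2.resize(w['color'][100:320,180:473],(160,120))]),(800,300),interpolation=cv2.INTER_CUBIC)[:,:,::-1])
for n,x in(('s',s),('w',w)):
  for k in['wedge_bail','hook_tip']:
    print(n,k,[(np.round(d['centre']),round(d['p'],2)) for d in ctrl.spot_point(x,k)][:3])
  print(proj(x,(.651,-.209,.218)),proj(x,(.6295,-.2076,.202)))
plan([.651,-.209,.193],-4.8)
E
```

```text
s wedge_bail [(array([324., 141.]), 0.96), (array([369., 152.]), 0.96), (array([293., 198.]), 0.96)]
s hook_tip [(array([329., 148.]), 0.63)]
[324.34319893 138.42158157] [328.95552352 145.09901178]
w wedge_bail [(array([326., 293.]), 0.83), (array([75., 94.]), 0.78), (array([604., 150.]), 0.7)]
w hook_tip [(array([321., 232.]), 0.71)]
[320.85276469 291.32767381] [320.14534473 230.96739311]
pos [ 0.65   -0.2081  0.1911] tool x yaw 175.12 rpy [ 1.8000e+02 -5.0000e-02  1.7512e+02] clk 6.55 open 0.05931819768336883 F [-0.3  0.1 -3.7] grip 29.994518235325813
shift/0.2 [-0.005 -0.004 -0.01 ] turn/360 options [np.float64(0.4998), np.float64(-0.0002)] q6 [-1.43526244e+00  2.25231358e+01 -1.04950397e+00 -6.56966962e-03
 -6.64742346e+01 -9.34404780e+01]
```

View pics/l.png

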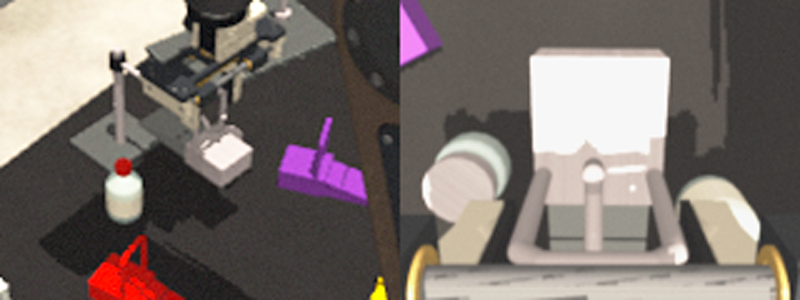

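The lift is free: the bail is above the tip and the force is just the weight, about 4 N. Now I'll draw it off towards the robot.

>>> carry_out --deltas '[[[0.03,0,-0.005,0,-1],[0.08,0,-0.005,0,-1],[0.14,0,-0.005,0,-1],[0.2,0,-0.005,0,-1],[0.26,0,-0.005,0,-1]]]'

```text
clock: 7.05
tool_pos: [0.5971, -0.2036, 0.1928]
orientation: [180.0, 0.0, 175.1]
force: [0.4, -0.5, -4.7]
opening: 0.0589
gripper_force: 30.0
```

>>> carry_out --deltas '[[[0.07,0,0,0,-1],[0.14,0,0,0,-1],[0.22,0,0,0,-1],[0.3,0,0,0,-1],[0.38,0,0,0,-1]]]'

```text
clock: 7.55
tool_pos: [0.5213, -0.1972, 0.1928]
orientation: [180.0, 0.0, 175.1]
force: [0.8, 0.0, -4.2]
opening: 0.0591
gripper_force: 30.0
```

>>> carry_out --deltas '[[[0,0,-0.08,0,-1],[0,0,-0.16,0,-1],[0,0,-0.24,0,-1],[0,0,-0.32,0,-1],[0,0,-0.34,0,-1]]]'

```text
clock: 8.05
tool_pos: [0.5223, -0.1974, 0.2624]
orientation: [-180.0, 0.1, 175.1]
force: [-1.4, -0.9, -5.6]
opening: 0.0586
gripper_force: 30.0
```

```bash
python3 - <<'E'
from h import *
t=shot('top')
for k in['wedge_bail','hook_tip','solvent_a','lens_cap','platform_edge']:
    print(k,[(np.round(d['centre']),round(d['p'],2)) for d in ctrl.spot_point(t,k)][:4])
plan([.471,.246,.26],-12.3)
E
```

```text
wedge_bail [(array([394., 202.]), 0.76), (array([403., 267.]), 0.73), (array([225., 199.]), 0.37)]
hook_tip []
solvent_a [(array([223., 203.]), 0.64), (array([261., 185.]), 0.59), (array([361., 148.]), 0.44)]
lens_cap [(array([282., 218.]), 0.54)]
platform_edge [(array([263., 183.]), 0.7)]
pos [ 0.522  -0.1972  0.2596] tool x yaw 175.12 rpy [ 1.7999e+02 -9.0000e-02  1.7512e+02] clk 8.35 open 0.05888663349826344 F [-1.6 -0.8 -3.7] grip 29.992843084037304
shift/0.2 [ 4.430e-01  2.186e+00 -1.000e-03] turn/360 options [np.float64(-0.4794), np.float64(0.0206)] q6 [-6.00130207e-01  8.43183456e+00 -1.12582921e+01 -1.55261347e-02
 -7.04023846e+01 -9.42760818e+01]
```

>>> carry_out --deltas '[[[0.03,0.1,0,0,-1],[0.06,0.25,0,0,-1],[0.1,0.45,0,0,-1],[0.13,0.65,0,0,-1],[0.16,0.8,0,0,-1]]]'

```text
clock: 8.85
tool_pos: [0.5046, -0.0331, 0.2602]
orientation: [180.0, 0.0, 175.1]
force: [0.8, -0.4, -3.3]
opening: 0.0591
gripper_force: 30.0
```

>>> carry_out --deltas '[[[0.03,0.18,0,0,-1],[0.06,0.36,0,0,-1],[0.1,0.54,0,0,-1],[0.13,0.7,0,0,-1],[0.16,0.8,0,0,-1]]]'

```text
clock: 9.35
tool_pos: [0.4863, 0.1295, 0.2601]
orientation: [180.0, 0.0, 175.2]
force: [0.1, -1.5, -4.8]
opening: 0.059
gripper_force: 30.0
```

>>> carry_out --deltas '[[[0.03,0.15,0,0.005,-1],[0.06,0.3,0,0.01,-1],[0.09,0.45,0,0.015,-1],[0.11,0.55,0,0.02,-1],[0.12,0.58,0,0.0206,-1]]]'

```text
clock: 9.85
tool_pos: [0.4721, 0.2469, 0.2598]
orientation: [180.0, -0.0, 167.8]
force: [-0.4, -0.7, -4.8]
opening: 0.0593
gripper_force: 30.0
```

```bash
python3 - <<'E'
from h import *
w=shot('wrist','w3.png');s=shot('side')
for k in['platform_edge','platform_base','wedge_bail','wedge_tip','solvent_a','lens_cap']:
    print(k,[(np.round(d['centre']),round(d['p'],2)) for d in ctrl.spot_point(w,k)][:4])
print(proj(w,(.618,.215,.009)))
plan([.471,.246,.26],-12.3)
E
```

```text
platform_edge []
platform_base [(array([244., 205.]), 0.54)]
wedge_bail [(array([324., 293.]), 0.71)]
wedge_tip [(array([324., 339.]), 0.75), (array([119., 234.]), 0.66)]
solvent_a [(array([414., 228.]), 0.94)]
lens_cap [(array([245., 204.]), 0.75)]
[323.5996242  276.61618856]
pos [0.4723 0.2439 0.2607] tool x yaw 167.66 rpy [1.7999e+02 1.0000e-02 1.6766e+02] clk 10.25 open 0.058934607791615974 F [-0.4 -0.1 -4. ] grip 29.993741512298584
shift/0.2 [0.009 0.009 0.003] turn/360 options [np.float64(0.4999), np.float64(-0.0001)] q6 [ 4.84648961e+01  5.72750193e+00 -1.42897337e+01  2.41408638e-03
 -6.99685314e+01 -1.50801857e+02]
```

View pics/w3.png

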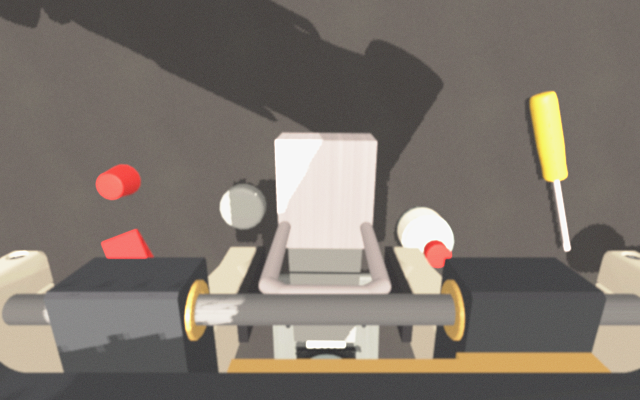

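The wedge hangs level, centred between the lens cap (243,205) and the bottle (425,230), and it lines up with the plate below. Lowering it now.

>>> carry_out --deltas '[[[0,0.005,0.15,0,-1],[0,0.005,0.35,0,-1],[0,0.005,0.55,0,-1],[0,0.005,0.72,0,-1],[0,0.005,0.82,0,-1]]]'

```text
clock: 10.75
tool_pos: [0.4714, 0.2441, 0.0941]
orientation: [-179.9, -0.1, 167.7]
force: [-0.5, -0.3, -4.7]
opening: 0.0588
gripper_force: 30.0
```

>>> carry_out --deltas '[[[0,0,0.02,0,-1],[0,0,0.03,0,-1],[0,0,0.04,0,-1],[0,0,0.05,0,-1],[0,0,0.05,0,-1]]]'

```text
clock: 11.25
tool_pos: [0.4726, 0.2459, 0.0873]
orientation: [179.9, 0.0, 167.7]
force: [-0.4, -0.2, -4.0]
opening: 0.0587
gripper_force: 30.0
```

>>> carry_out --deltas '[[[0,0,0.005,0,-1],[0,0,0.01,0,-1],[0,0,0.015,0,-1],[0,0,0.015,0,-1],[0,0,0.015,0,-1]]]'

```text
clock: 11.75
tool_pos: [0.4726, 0.2461, 0.0846]
orientation: [179.9, 0.0, 167.7]
force: [-4.1, 0.1, 6.3]
opening: 0.0588
gripper_force: 30.0
```

>>> carry_out --deltas '[[[0,0,-0.005,0,-1],[0,0,-0.007,0,-1],[0,0,-0.007,0,1],[0,0,-0.007,0,1],[0,0,-0.007,0,1]]]'

```text
clock: 12.25
tool_pos: [0.4726, 0.2457, 0.0852]
orientation: [180.0, 0.0, 167.7]
force: [0.2, -0.0, 0.9]
opening: 0.0775
gripper_force: 0.0
```

>>> carry_out --deltas '[[[0,0,0,0,1],[0,0,0,0,1],[0,0,-0.1,0,1],[0,0,-0.25,0,1],[0,0,-0.4,0,1]]]'

```text
clock: 12.75
tool_pos: [0.4721, 0.2453, 0.1656]
orientation: [-179.9, -0.0, 167.7]
force: [-0.6, 0.3, -0.5]
opening: 0.0873
gripper_force: 0.0
```

>>> carry_out --deltas '[[[0.1,0,-0.05,0,1],[0.3,0,-0.05,0,0.5],[0.5,0,-0.05,0,-1],[0.65,0,-0.05,0,-1],[0.65,0,-0.05,0,-1]]]'

```text
clock: 13.25
tool_pos: [0.3429, 0.2734, 0.1754]
orientation: [179.9, -0.0, 167.9]
force: [1.4, 0.4, 0.8]
opening: 0.0615
gripper_force: 0.0
```

```bash
python3 - <<'E'
from h import *
np.set_printoptions(precision=4,suppress=True)
w=shot('wrist','w4.png');t=shot('top')
for n,x in(('w',w),('t',t)):
  for k,z in[('platform_edge',.009),('platform_base',0),('wedge_bail',.11),('wedge_tip',0),('wedge',0),('solvent_a',0),('lens_cap',0)]:
    print(n,k,[(np.round(d['centre']),round(d['p'],2),atz(x,d['centre'],z)[:2]) for d in ctrl.spot_point(x,k)][:4])
plan([.4,.26,.025],-12.3)
cv2.imwrite('pics/m.png',np.vstack([cv2.resize(w['color'][80:,100:540],(440,320)),cv2.resize(t['color'][140:240,200:310],(440,400),interpolation=cv2.INTER_CUBIC)[:280]])[:,:,::-1])
E
```

```text
w platform_edge []
w platform_base []
w wedge_bail []
w wedge_tip []
w wedge [(array([326., 300.]), 0.97, array([0.476 , 0.2473]))]
w solvent_a [(array([426., 359.]), 0.58, array([0.5785, 0.3455]))]
w lens_cap [(array([239., 338.]), 0.56, array([0.5031, 0.1404]))]
t platform_edge [(array([263., 185.]), 0.81, array([0.6225, 0.2027]))]
t platform_base [(array([260., 184.]), 0.9, array([0.6279, 0.2148]))]
t wedge_bail [(array([328., 179.]), 0.89, array([ 0.6186, -0.0202])), (array([404., 269.]), 0.74, array([ 0.3345, -0.2481])), (array([239., 226.]), 0.71, array([0.4736, 0.2591])), (array([224., 199.]), 0.63, array([0.56  , 0.3079]))]
t wedge_tip [(array([442., 232.]), 0.97, array([ 0.4526, -0.4072])), (array([332., 218.]), 0.83, array([ 0.5066, -0.0322])), (array([361., 271.]), 0.7, array([ 0.3245, -0.1281])), (array([259., 195.]), 0.59, array([0.5884, 0.2196]))]
t wedge [(array([252., 231.]), 0.85, array([0.4655, 0.2415])), (array([429., 201.]), 0.83, array([ 0.5588, -0.3671])), (array([325., 185.]), 0.68, array([ 0.6189, -0.0109])), (array([401., 264.]), 0.67, array([ 0.3457, -0.2633]))]
t solvent_a [(array([357., 148.]), 0.79, array([ 0.7525, -0.124 ])), (array([224., 200.]), 0.63, array([0.5746, 0.3402]))]
t lens_cap [(array([283., 219.]), 0.49, array([0.5047, 0.1351]))]
pos [0.3454 0.2733 0.1749] tool x yaw 167.7 rpy [180.   -0.  167.7] clk 14.05 open 0.0012047364727195086 F [-0.4 -0.9 -0.2] grip 0.0
shift/0.2 [-0.281 -0.007  0.75 ] turn/360 options [np.float64(-0.5), np.float64(0.0)] q6 [  64.1698    0.4156  -31.8357   -0.0008  -57.748  -166.4683]
```

View pics/m.png

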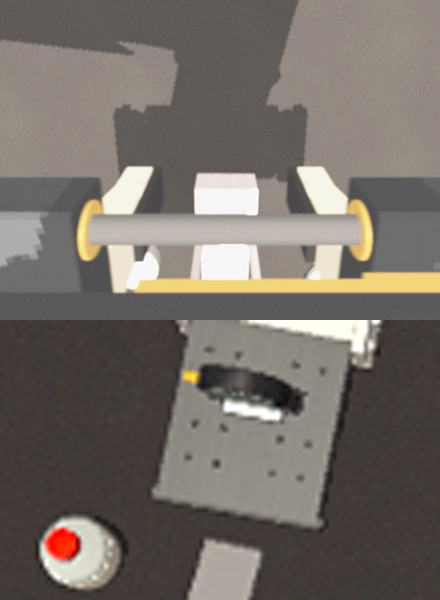

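The wedge lies flat and free in front of the plate. Its tip is at about (258,196) top, in line with the edge middle at (260,187), with a gap of roughly 30 mm. Next, closed fingers go down behind the heel.

>>> carry_out --deltas '[[[-0.1,0,0.1,0,-1],[-0.2,0,0.25,0,-1],[-0.2,0,0.45,0,-1],[-0.2,0,0.65,0,-1],[-0.2,0,0.75,0,-1]]]'

```text
clock: 14.55
tool_pos: [0.3835, 0.2632, 0.0221]
orientation: [-179.8, -0.1, 167.7]
force: [-0.7, -0.4, 0.1]
opening: 0.0003
gripper_force: 0.0
```

```bash
python3 - <<'E'
from h import *
np.set_printoptions(precision=4,suppress=True)
plan([.4715-.0665*.977,.2455+.0665*.2127,.025],-12.3)
t=shot('top')
print('tip',(atz(t,(250.75,195),.004)+atz(t,(265,197),.004))/2)
E
```

```text
pos [0.3835 0.2632 0.0221] tool x yaw 167.66 rpy [-179.81   -0.09  167.66] clk 14.55 open 0.00030130387312376887 F [-0.7 -0.4  0.1] grip 0.0
shift/0.2 [-0.116  0.007 -0.014] turn/360 options [np.float64(0.4999), np.float64(-0.0001)] q6 [  58.7964   15.2476  -39.5831   -0.0358  -35.3802 -161.1114]
tip [0.5847 0.2223 0.004 ]
```

>>> carry_out --deltas '[[[-0.04,0.002,-0.015,0,-1],[-0.07,0.003,-0.015,0,-1],[-0.1,0.004,-0.015,0,-1],[-0.12,0.004,-0.015,0,-1],[-0.15,0.004,-0.015,0,-1]]]'

```text
clock: 15.1
tool_pos: [0.4141, 0.2594, 0.0289]
orientation: [179.9, -0.0, 167.7]
force: [-9.9, 2.2, 10.0]
opening: 0.0003
gripper_force: 5.7
```

>>> carry_out --deltas '[[[-0.04,0,0,0,-1],[-0.08,0,0,0,-1],[-0.12,0,0,0,-1],[-0.16,0,0,0,-1],[-0.19,0,0,0,-1]]]'

```text
clock: 15.6
tool_pos: [0.451, 0.2512, 0.029]
orientation: [180.0, -0.0, 167.7]
force: [-8.8, 1.7, 9.3]
opening: 0.0009
gripper_force: 5.5
```

```bash
python3 - <<'E'
from h import *
np.set_printoptions(precision=4,suppress=True)
plan([.514,.2362,.025],-12.3)
s=shot('side');t=shot('top')
cv2.imwrite('pics/n.png',np.hstack([cv2.resize(s['color'][200:300,180:280],(400,400),interpolation=cv2.INTER_CUBIC),cv2.resize(t['color'][140:240,210:310],(400,400),interpolation=cv2.INTER_CUBIC)])[:,:,::-1])
E
```

```text
pos [0.451  0.2512 0.029 ] tool x yaw 167.69 rpy [179.96  -0.02 167.69] clk 15.6 open 0.0008804998343344241 F [-8.8  1.7  9.3] grip 5.511912354268134
shift/0.2 [-0.324 -0.006  0.02 ] turn/360 options [np.float64(0.5), np.float64(-0.0)] q6 [  50.8903   18.4365  -32.9802   -0.0617  -38.5551 -153.148 ]
```

View pics/n.png

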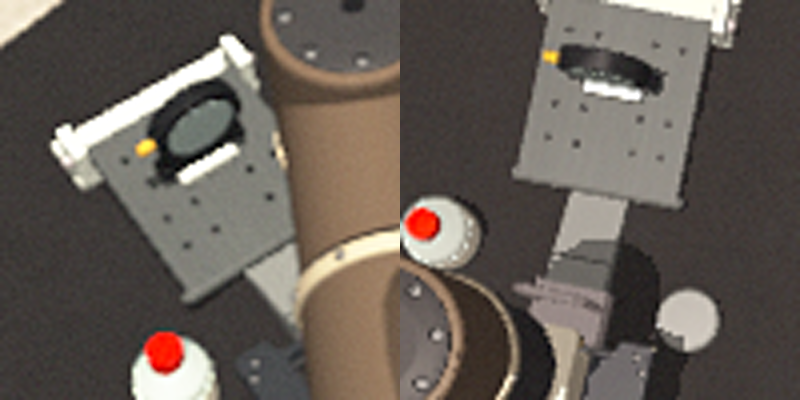

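```bash
python3 - <<'E'
from h import *
np.set_printoptions(precision=4,suppress=True)
t=shot('top')
c=lambda x,y,z:atz(t,(210+x/4,140+y/4),z)
u=np.array([np.cos(np.radians(-12.2)),np.sin(np.radians(-12.2)),0]);v=np.array([-u[1],u[0],0])
l,r=c(150,257,.022),c(208,265,.022);m=(l+r)/2
print('scribe',m,np.degrees(np.arctan2(-(l-r)[0],(l-r)[1])),'wedge o',m-.04*u)
el,er=c(113,178,.015),c(282,207,.015);e=(el+er)/2;print('edge',e,np.degrees(np.arctan2(-(el-er)[0],(el-er)[1])))
print('scribe to edge front along/lat',(e-m)@u,(e-m)@v)
p=np.array(ctrl.get_obs()['tool_pos']);print('tcp in wedge',(p-(m-.04*u))@u,(p-(m-.04*u))@v)
E
```

```text
scribe [0.5503 0.2292 0.022 ] -8.775582911533002 wedge o [0.5112 0.2376 0.022 ]
edge [0.6103 0.2155 0.015 ] -10.744707878947663
scribe to edge front along/lat 0.06154016427212005 -0.000658068881641278
tcp in wedge -0.061233616095620357 0.0006136968807154416
```

The heel is being pushed high on its rounded top edge (upward force 9 N). I'll back off, go 5 mm lower and push on; about 67 mm remain.

>>> carry_out --deltas '[[[0.04,0,0,0,-1],[0.06,0,0,0,-1],[0.06,0,0.025,0,-1],[0.06,0,0.025,0,-1],[0.04,0,0.025,0,-1]]]'

```text
clock: 16.25
tool_pos: [0.4429, 0.2527, 0.0227]
orientation: [-180.0, -0.0, 167.8]
force: [0.1, 0.2, 0.8]
opening: 0.0005
gripper_force: 0.0
```

>>> carry_out --deltas '[[[-0.03,0,0,0,-1],[-0.05,0,0,0,-1],[-0.08,0,0,0,-1],[-0.11,0,0,0,-1],[-0.14,0,0,0,-1]]]'

```text
clock: 16.75
tool_pos: [0.4689, 0.2461, 0.0229]
orientation: [-179.9, -0.2, 167.7]
force: [-15.2, 3.3, 11.1]
opening: 0.0002
gripper_force: 8.2
```

>>> carry_out --deltas '[[[-0.02,0,-0.003,0,-1],[-0.04,0,-0.006,0,-1],[-0.06,0,-0.008,0,-1],[-0.08,0,-0.008,0,-1],[-0.1,0,-0.008,0,-1]]]'

```text
clock: 17.25
tool_pos: [0.4884, 0.2412, 0.0233]
orientation: [-179.8, -0.2, 167.6]
force: [-6.0, 0.8, -2.6]
opening: 0.0007
gripper_force: 3.3
```

```bash
python3 - <<'E'
from h import *
np.set_printoptions(precision=4,suppress=True)
plan([.5165,.237,.024],-12.3)
s=shot('side');t=shot('top')
cv2.imwrite('pics/o.png',np.hstack([cv2.resize(s['color'][200:300,180:280],(400,400),interpolation=cv2.INTER_CUBIC),cv2.resize(t['color'][140:240,210:310],(400,400),interpolation=cv2.INTER_CUBIC)])[:,:,::-1])
E
```

```text
pos [0.4884 0.2412 0.0233] tool x yaw 167.63 rpy [-179.83   -0.19  167.63] clk 17.25 open 0.0006511240402494344 F [-6.   0.8 -2.6] grip 3.2673240494841593
shift/0.2 [-0.142  0.01  -0.004] turn/360 options [np.float64(0.4998), np.float64(-0.0002)] q6 [  46.8391   21.198   -29.3796   -0.1195  -39.6681 -149.1152]
```

View pics/o.png

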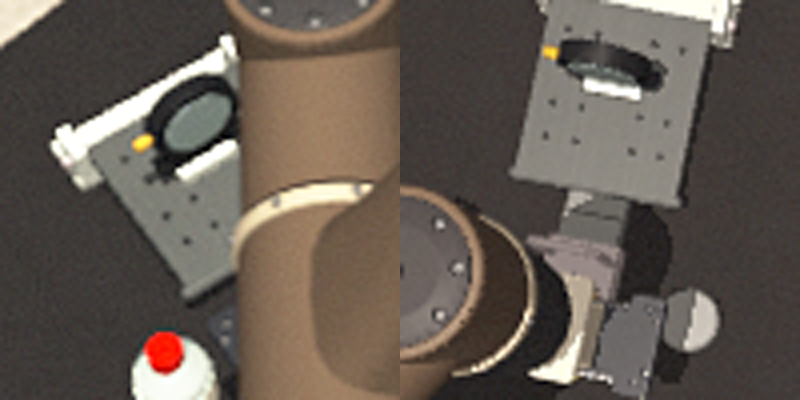

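The picture shows the tip under the edge, with the scribe line just ahead of it (about (250–265, 194) in the full top frame) and 25–28 mm still to go. The wedge is straight. Push force is now a clean 6 N.

>>> carry_out --deltas '[[[-0.025,0.002,-0.001,0,-1],[-0.05,0.003,-0.002,0,-1],[-0.07,0.004,-0.002,0,-1],[-0.09,0.006,-0.002,0,-1],[-0.105,0.006,-0.002,0,-1]]]'

```text
clock: 17.85
tool_pos: [0.5096, 0.2383, 0.0239]
orientation: [-179.9, -0.1, 167.6]
force: [-6.1, 1.2, -3.8]
opening: 0.0003
gripper_force: 2.8
```

```bash
python3 - <<'E'
from h import *
np.set_printoptions(precision=4,suppress=True)
plan([.5165,.237,.024],-12.3)
t=shot('top')
for k in['platform_edge','wedge','wedge_bail','solvent_a','lens_cap']:
    print(k,[(np.round(d['centre'],1),round(d['p'],2)) for d in ctrl.spot_point(t,k)][:4])
# intensity profile along the middle line, from heel to plate
g=cv2.cvtColor(t['color'],cv2.COLOR_RGB2GRAY).astype(float)
u=np.array([np.cos(np.radians(-12)),np.sin(np.radians(-12)),0]);v=np.array([-u[1],u[0],0])
e=np.array([.6118,.2160,.018])
for s in np.arange(-.05,.0201,.0025):
    px=[proj(t,e+s*u+k*v) for k in np.linspace(-.012,.012,9)]
    print(round(s*1000,1),round(np.mean([cv2.getRectSubPix(g.astype(np.float32),(1,1),tuple(map(float,p)))[0,0] for p in px]),1),end=' | ')
E
```

```text
pos [0.5096 0.2383 0.0239] tool x yaw 167.65 rpy [-179.87   -0.14  167.65] clk 17.85 open 0.000295152026396271 F [-6.1  1.2 -3.8] grip 2.8036833240184933
shift/0.2 [-0.035  0.001 -0.   ] turn/360 options [np.float64(0.4999), np.float64(-0.0001)] q6 [  44.9538   22.4297  -27.1102   -0.0766  -40.6413 -147.2456]
platform_edge [(array([263.1, 186.3]), 0.86)]
wedge [(array([398.5, 263.8]), 0.97), (array([327.4, 187. ]), 0.84), (array([257.6, 201.1]), 0.78), (array([430. , 200.6]), 0.65)]
wedge_bail [(array([403.8, 266.5]), 0.85), (array([246.8, 197. ]), 0.74), (array([328.1, 177.5]), 0.72), (array([438.8, 197.5]), 0.71)]
solvent_a [(array([357.3, 150.1]), 0.6)]
lens_cap [(array([282.4, 218.3]), 0.73), (array([261.9, 186.4]), 0.6)]
-50.0 151.7 | -47.5 143.0 | -45.0 141.0 | -42.5 141.1 | -40.0 141.1 | -37.5 137.9 | -35.0 128.2 | -32.5 127.3 | -30.0 130.5 | -27.5 130.9 | -25.0 129.0 | -22.5 118.6 | -20.0 106.9 | -17.5 104.5 | -15.0 104.2 | -12.5 104.1 | -10.0 104.7 | -7.5 105.0 | -5.0 102.8 | -2.5 89.3 | 0.0 73.7 | 2.5 72.7 | 5.0 74.6 | 7.5 75.3 | 10.0 74.9 | 12.5 85.1 | 15.0 95.3 | 17.5 102.0 | 20.0 124.5 |
```

>>> carry_out --deltas '[[[-0.01,0,0,0,-1],[-0.02,0,0,0,-1],[-0.03,0,0,0,-1],[-0.037,0,0,0,-1],[-0.037,0,0,0,-1]]]'

```text
clock: 18.65
tool_pos: [0.5178, 0.2376, 0.0248]
orientation: [-180.0, -0.0, 167.7]
force: [-4.8, 0.7, -3.0]
opening: 0.0005
gripper_force: 2.3
```

>>> carry_out --deltas '[[[0.1,0,0,0,-1],[0.25,0,-0.05,0,-1],[0.4,0,-0.2,0,-1],[0.5,0,-0.4,0,-1],[0.5,-0.1,-0.6,0,-1]]]'

```text
clock: 19.15
tool_pos: [0.4163, 0.2417, 0.1475]
orientation: [179.8, 0.2, 167.9]
force: [1.6, -0.0, 0.5]
opening: 0.0002
gripper_force: 0.0
```

>>> carry_out --deltas '[[[0,-0.2,-0.1,0,-1],[0,-0.45,-0.2,0,-1],[0,-0.7,-0.2,0,-1],[0,-0.9,-0.2,0,-1],[0,-0.95,-0.2,0,-1]]]'

```text
clock: 19.65
tool_pos: [0.3756, 0.0514, 0.1864]
orientation: [179.8, 0.2, 167.6]
force: [1.0, 0.4, 0.2]
opening: 0.0003
gripper_force: 0.0
```

```bash
cat > lev.py <<'E'
from h import *
np.set_printoptions(precision=4,suppress=True)
u=np.array([np.cos(np.radians(-12)),np.sin(np.radians(-12)),0]);v=np.array([-u[1],u[0],0]);Z=np.array([0,0,1.])
O=np.array([.6176,.2147,0])
def at(x,y,z,dth):  # point given when sagging; rotate by dth (front up) about hinge x=.16,z=.028
    dx,dz=x-.16,z-.028
    c,s=np.cos(dth),np.sin(dth)
    return O+u*(.16+dx*c+dz*s)+v*y+Z*(.028-dx*s+dz*c)
G=lambda i:cv2.cvtColor(i,cv2.COLOR_RGB2GRAY)
for n in('side','top'):
    s=shot(n); a=G(cv2.imread('pics/%s0.png'%n)[:,:,::-1].copy());b=G(s['color'])
    cv2.imwrite('pics/%s_end.png'%n,s['color'][:,:,::-1])
    for nm,X in[('frontL',(0,.068,.018)),('frontR',(0,-.068,.018)),('ringtop',(.095,0,.130))]:
        p=proj(s,at(*X,0));q=proj(s,at(*X,.0815))
        f,st,err=cv2.calcOpticalFlowPyrLK(a,b,np.float32([p]),None,winSize=(15,15),maxLevel=1)
        fl=f[0]-p;pr=q-p
        print(n,nm,'px',p,'flow',fl,'level flow',pr,'ratio',round(fl@pr/(pr@pr),3),'st',st[0],err[0])
E
python3 - <<'E'
from lev import *
plan([.5165,.237,.024],-12.3)
E
```

```text
side frontL px [227.5603 271.7994] flow [-0.5481 -2.1128] level flow [-0.5563 -2.1136] ratio 0.999 st [1] [4.8349]
side frontR px [264.3407 248.8443] flow [ 8.3684 26.249 ] level flow [-0.2413 -2.2037] ratio -12.181 st [1] [22.0981]
side ringtop px [225.5063 219.312 ] flow [-0.8466 -1.6987] level flow [-1.6852 -2.7521] ratio 0.586 st [1] [61.9522]
top frontL px [240.1502 182.1341] flow [-0.7641 -0.5409] level flow [-0.9312 -0.6441] ratio 0.827 st [1] [5.3818]
top frontR px [278.7884 189.6282] flow [-0.5883 -0.4463] level flow [-0.5291 -0.5679] ratio 0.937 st [1] [5.949]
top ringtop px [259.4204 150.5233] flow [ 0.3358 -3.2577] level flow [ 0.2982 -3.007 ] ratio 1.084 st [1] [11.4606]
pos [0.3767 0.0531 0.1864] tool x yaw 167.61 rpy [179.82   0.22 167.61] clk 19.75 open 0.00026984813577244623 F [0.3 0.6 0.5] grip 0.0
shift/0.2 [-0.482  1.046  0.817] turn/360 options [np.float64(0.4997), np.float64(-0.0003)] q6 [  38.364    -7.1929  -37.1383    0.066   -59.7805 -140.7907]
```

```bash
python3 - <<'E'
from lev import *
w=shot('top')
for x in(w,shot('wrist')):
  for k,z in[('wedge_bail',.11),('wedge',0)]:
    print(k,[(np.round(d['centre'],1),round(d['p'],2),np.round([(atz(x,d['centre'],z)-O)@u,(atz(x,d['centre'],z)-O)@v],4)) for d in ctrl.spot_point(x,k)][:4])
g=cv2.cvtColor(w['color'],cv2.COLOR_RGB2GRAY)
big=cv2.resize(g[170:215,230:290],None,fx=4,fy=4,interpolation=cv2.INTER_CUBIC)
# bright heel-top corners: heel mask at z=.034
m=(g>150)&(np.add.outer(np.arange(400)*0,np.arange(640))>235)&(np.add.outer(np.arange(400)*0,np.arange(640))<275)
m[:190]=0;m[222:]=0
c=cv2.minAreaRect(np.argwhere(m)[:,::-1].astype(np.float32));print('heel rect',c)
for p in cv2.boxPoints(c): P=atz(w,p,.034)-O;print(P@u,P@v)
ctrl.snapshot
for k in['solvent_a','lens_cap','red_cap','solvent_b']:
    print(k,[(np.round(d['centre'],1),round(d['p'],2)) for d in ctrl.spot_point(w,k)][:2])
E
```

```text
side frontL px [227.5603 271.7994] flow [-0.5667 -2.1126] level flow [-0.5563 -2.1136] ratio 1.001 st [1] [5.0837]
side frontR px [264.3407 248.8443] flow [ 8.3646 26.2682] level flow [-0.2413 -2.2037] ratio -12.19 st [1] [22.0681]
side ringtop px [225.5063 219.312 ] flow [-0.8728 -1.7074] level flow [-1.6852 -2.7521] ratio 0.592 st [1] [61.8411]
top frontL px [240.1502 182.1341] flow [-0.7557 -0.5407] level flow [-0.9312 -0.6441] ratio 0.821 st [1] [5.2568]
top frontR px [278.7884 189.6282] flow [-0.5887 -0.4437] level flow [-0.5291 -0.5679] ratio 0.935 st [1] [6.1039]
top ringtop px [259.4204 150.5233] flow [ 0.3448 -3.2531] level flow [ 0.2982 -3.007 ] ratio 1.083 st [1] [11.4726]
wedge_bail [(array([404.3, 267.6]), 0.89, array([-0.1759, -0.5123])), (array([436.4, 197.9]), 0.8, array([ 0.0565, -0.576 ])), (array([326.8, 178.4]), 0.72, array([ 0.0517, -0.2256])), (array([246.8, 192.1]), 0.68, array([-0.0402,  0.0145]))]
wedge [(array([429.4, 200.4]), 0.97, array([ 0.0656, -0.5831])), (array([327.5, 185.6]), 0.91, array([ 0.049 , -0.2284])), (array([257.6, 198.2]), 0.8, array([-0.041 ,  0.0008])), (array([397.1, 264.3]), 0.69, array([-0.1701, -0.51  ]))]
wedge_bail []
wedge [(array([ 29. , 206.4]), 0.8, array([-0.1724, -0.5112])), (array([506.3, 316.5]), 0.67, array([-0.0366,  0.0031]))]
heel rect ((258.4751281738281, 205.52761840820312), (32.53391647338867, 29.380388259887695), 86.98721313476562)
-0.02700064424067591 0.04810122141964784
-0.0027422355048649857 -0.048264757709761755
-0.10917996517907325 -0.07736916592507906
-0.1331363318474223 0.017767776288753694
solvent_a [(array([356.2, 148.3]), 0.55), (array([223.7, 201.6]), 0.51)]
lens_cap [(array([283.3, 216.1]), 0.5)]
red_cap [(array([319.2, 237.2]), 0.53)]
solvent_b [(array([356.2, 148.3]), 0.55), (array([223.7, 201.6]), 0.51)]
```

The wedge is at about x = -0.040, y ≈ 0 to +0.015 in the platform frame. Plate motion reads about level (ratio 1.0), and the bystanders haven't moved. Handing in.

```bash
python3 -c "
from plant import ctrl
print(ctrl.close_job())"
```

```text
the job is handed in; nothing more can be done
None
```

The job is handed in, with no verdict returned: the wedge came off the hook cleanly, was set down and let go, then pushed in until the platform's front edge measured about 22 mm (level), with the arm clear and the bystanders I checked (both bottles, lens cap, red cap) unmoved.

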